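Fish the flashlight's tail cap out from under the low shelf

ROBOT

A 6-joint arm with a two-finger parallel gripper is mounted at the origin on the work surface. World frame = base frame: x ahead of the robot, y to its left, z up, the work surface at z = 0. Lengths are in m, angles in rad, forces in N, time in s.
With the tool pointing down it reaches from about 0.4 to 0.925 m from the base axis. Payload 3.4 kg.
Tool frame: the origin (TCP) lies at the very end of the fingers, on their centre line; the grasp point (between the pads) lies 19 mm behind it; z points along the fingers, y is the direction in which the jaws open and shut (so a half turn about z gives the same grasp; the last joint's range is limited). The gripper opens to 85 mm and grips with 20 to 120 N. Pads are 22 mm wide; open, the fingers measure 114 mm over their backs; the gripper's body (76 mm by 85 mm) begins 54 mm behind the grasp point. The pads swing forward as they close: fully open they stand 13 mm farther back than shut.
Start: joints at [-1.335, 0.307, 1.506, -0, 1.328, -0.073], TCP at [0.175, -0.548, 0.231] pointing down, gripper open.
Joint ranges: [-3.12, 3.12], [-1.05, 2.28], [0.14, 2.33], [-1.42, 4.57], [0.1, 2.73], [-2.68, 2.68]. Speed limits (rad/s): [2.57, 2.57, 3.14, 3.14, 3.14, 3.14].

INTERFACE

Orientations are given as a rotation vector (axis times angle).
In Python, from cell import manip gives the robot as it stands.
- The arm moves only by the shell command python3 -m creep 'ROWS'. ROWS is JSON, a list of rows, each a list of 5 numbers: the finger opening in mm, from 0 to 85.4, then the shift along the world's x, y, z in mm, then the turn about the world's z in degrees. In form: [[gripper, dx, dy, dz, spin], ...]. A call has exactly 5 rows; each row is the pose to reach, as a shift and turn from the pose commanded when the call began; what a row does not reach only later rows make up. A row lasts 1/8 s, in which the tool goes at most 62.5 mm and 10.7 degrees, less where a joint would pass 70% of its speed; a pose out of reach is approached as far as the arm can. A call with a gripper value outside its range is refused whole. The fingers move at their own pace and stop on an object; the grip force is fixed at half the most. Time passes only in rows, so rows that repeat a pose let the fingers close, or fill a call up. It gives the time, the measured TCP pose, the force and the opening at its end, in the units of the state.
- manip.get_state(): the state, without advancing time (a new reading comes with each control period).
- manip.get_image(name): name is "scene" or "top"; returns a dict with "color" (384x512x3 uint8, blue, green, red), "vfov" (degrees; the focal length in pixels is half the picture's height over the tangent of half this angle, whatever the lens; pixels are square), "cx", "cy" (the principal point, pixels), "extrinsics" (4x4, takes a point from camera to world coordinates). Camera axes: x right, y up, looking along -z (the intrinsics and any distortion apply to the point x, -y, -z); pixel columns grow to the right and rows downward; lengths in m; the calibration is good to about 2 mm. A picture is of the moment at which its call begins. There is no depth.
- manip.finish_job(): hands the job in, once; it reports no verdict.
The state is a dict: "t": time; "joint_pos": joint angles; "joint_vel": joint speeds; "tau": joint torques, N m; "tcp_pos": TCP position; "orientation": TCP orientation; "wrist_force": force on the tool from outside, world axes, zero at the start; "moment": the same for the moment, N m; "width": opening from 0.0 (shut) to 1.0 (fully open).
Only numpy, scipy, OpenCV 4.12 (cv2) and the standard library are available. Lean on these libraries where they do the work, as an engineer would, in place of code of your own. Each camera call takes 0.05 s, during which the arm holds its last target. There are 200 camera calls.

TASK

The flashlight's tail cap has rolled under the low acrylic shelf. Take the wooden probe by its grip, slide its hook in at the empty end of the shelf, sweep gently sideways until you feel the cap come up against the partition, and drag it out over the edge into the tray. Then set the probe back down on the table the way up it stood before, clear of shelf and tray; do not force anything with the probe or bump the shelf, and leave the other things where they are.

Things in the scene. Friction and masses are not known exactly. Their poses are not given: they have to be found in the camera images.
- shelf: Low see-through acrylic shelf, fixed, 120 mm deep (x), 252 wide (y), 45 high. Origin: centre of its underside, on the table. +x points from the open mouth (x = -60 mm) to the closed back. Inner floor 16 mm above the table, roof underside 40 mm; inner faces: back wall x = +54, side walls y = -120 and +120 mm.
- mouth (a point): middle of the mouth's lower edge, on the shelf's inner floor (shelf x = -60, y = 0, z = 16 mm); axes as the shelf's
- space (a point): centre of the shelf's inner floor (shelf x = 0, y = 0, z = 16 mm). A fixed upright acrylic partition, 6 mm thick, as deep and nearly as tall as the space, stands on this floor parallel to the shelf's x. Its -y face is somewhere between y = -20 and +105 mm and is NOT measured: it must be felt for, or seen through the roof.
- cap_floor (a point): also on the inner floor (shelf x = -14, y = 0, z = 16 mm). The lost cap, a flat aluminium disc 28 mm across, 12 high, 56 to 91 g, NOT measured, lies flat on the partition's -y side: centre 18 to 45 mm from the partition, 25 to 68 mm inside the mouth. Shelf y below -80 mm is always empty. The blade cannot pass over the cap. The cap slides with under 1 N; jammed on the partition it is rigid.
- tray: Shallow white catch tray, fixed on the table 1 mm in front of the shelf's mouth: 72 mm (x, as the shelf's x) by 244 mm (y). Origin: centre of its underside. Inner floor 4 mm above the table; rims 12 mm high on three sides, none towards the shelf, so a thing pulled over the mouth's edge drops 12 mm into it.
- probe: Flat wooden probe, 90 g, loose, standing on its long lower edge. Origin: under the centre of its upright grip, a block 40 mm (x) by 18 mm (y) by 56 mm high, to be pinched across its y from above. The blade runs from the grip along +x at the same underside level. At the shelf's yaw its hook points to the shelf's +y, towards the partition.
- blade: The probe's blade, one rigid piece with the probe, same origin and axes: a strip 6 mm thick (y -3 to +3) and 16 mm high (z 0 to 16), from x = 18 to 135 mm. At its end a toe 6 mm thick (x 129 to 135) sticks out sideways to y = +27 mm: an L-shaped hook reaching 24 mm past the blade's +y side, to draw the cap along.
- toe (a point): outermost tip of the hook's toe, at probe x = 132, y = 27, z = 8 mm
- bowl: round glass bowl, 120 mm across, 55 mm high, origin under its centre; bystander
- remote_long: grey plastic remote 170 x 45 x 18 mm lying flat, origin under its centre; bystander
- remote_short: grey plastic remote 120 x 40 x 18 mm lying flat, origin under its centre; bystander
- flashlight: aluminium flashlight without its tail cap, about 140 mm long, 32 mm thick, lying along its x, origin under its middle; bystander
- cube: wooden fidget cube, 28 mm, sitting on the shelf's roof near its back (origin under its centre, 45 mm above the table); bystander
- mug: white mug, 80 mm across, 90 mm high, origin under its centre; bystander
- book: paperback 184 x 124 x 22 mm lying flat, origin under its centre; bystander
Mind the look-alikes: they are no part of the job. Of the things that look like the probe, take the one that is nearest to the robot's base at the start.

How it is judged:
By the outcome, as a careful person would: the job done as asked, in the order asked, and still so for the second after the job is handed in, with the robot touching nothing.
It also fails if it takes over 61 s, if anything falls off the work surface, if the arm or the gripper's body presses on something with over 40 N, if the wrist force passes 120 N, or if a joint passes its speed limit or range.

## Working session

There is one attempt and no reset: what is moved stays moved. The work goes in short steps, Python scripts to look and compute and a shell command to move; the robot and the scene stay as the last step left them, time stands still between calls to the robot, and variables do not carry over. Pictures are saved under pics/ and viewed, about 8 in all and at most 12, crops included, and the job is handed in when it is done.

```bash
mkdir -p pics; cat > h.py <<'E'
import numpy as np, cv2
from cell import manip
def grab(n,f=None):
    d=manip.get_image(n)
    if f: cv2.imwrite('pics/'+f,d['color'])
    return d
def ray(d,u,v):
    f=192/np.tan(np.radians(d['vfov'])/2)
    p=np.array([[[u,v]]],float)
    K=np.array([[f,0,d['cx']],[0,f,d['cy']],[0,0,1]])
    k=d.get('distortion',None)
    q=cv2.undistortPoints(p,K,np.array(k,float) if k is not None else np.zeros(5))[0,0]
    E=np.array(d['extrinsics']); return E[:3,3],E[:3,:3]@np.array([q[0],-q[1],-1])
def pt(d,u,v,z):
    o,r=ray(d,u,v); return o+r*(z-o[2])/r[2]
def px(d,P):
    E=np.array(d['extrinsics']); c=E[:3,:3].T@(np.array(P)-E[:3,3])
    f=192/np.tan(np.radians(d['vfov'])/2)
    return d['cx']+f*c[0]/-c[2], d['cy']+f*-c[1]/-c[2]
E
python3 - <<'E'
from h import *
for n in('top','scene'):
    d=grab(n,n+'0.png'); print({k:(v if k!='color' else v.shape) for k,v in d.items()})
    import pickle; pickle.dump(d,open(n+'0.pkl','wb'))
a=cv2.imread('pics/top0.png'); cv2.imwrite('pics/top0b.png',cv2.resize(a,(800,600),interpolation=cv2.INTER_CUBIC))
print(manip.get_state())
E
```

```text
{'color': (384, 512, 3), 'vfov': 55.05437805339839, 'cx': 260.0779344009886, 'cy': 189.3032770977886, 'extrinsics': array([[ 0.01801   ,  0.98182399, -0.18893729,  0.26883776],
       [-0.99981573,  0.01642943, -0.00992855,  0.14266485],
       [-0.00664396,  0.18908129,  0.98193896,  1.40812481],
       [ 0.        ,  0.        ,  0.        ,  1.        ]])}
{'color': (384, 512, 3), 'vfov': 42.23713377728767, 'cx': 254.58317026361422, 'cy': 188.39027408781783, 'extrinsics': array([[ 0.86894019, -0.34305767,  0.35672733,  1.08228144],
       [ 0.49467437,  0.57944861, -0.64771643, -0.82273807],
       [ 0.01549893,  0.73929071,  0.67320802,  1.06407873],
       [ 0.        ,  0.        ,  0.        ,  1.        ]])}
{'t': 0.1, 'joint_pos': array([-1.33550307e+00,  3.07469505e-01,  1.50752326e+00, -1.61221560e-05,
        1.32844411e+00, -7.35087943e-02]), 'joint_vel': array([-0.00088406, -0.00181581, -0.00240235, -0.00130685, -0.00040664,
        0.00143142]), 'tau': array([-4.32197612e-04, -4.58530140e+01, -2.52607477e+01, -2.18361401e-04,
        5.55273320e-03, -6.68740753e-06]), 'tcp_pos': array([ 0.174571  , -0.54719548,  0.23049697]), 'orientation': array([-3.10240369e+00, -4.82863641e-01,  2.58428882e-04]), 'wrist_force': array([ 0.11558296,  0.06978057, -0.721281  ]), 'moment': array([-0.0404479 , -0.04940782,  0.01218267]), 'width': 1.0014707931946323}
```

View pics/top0b.png

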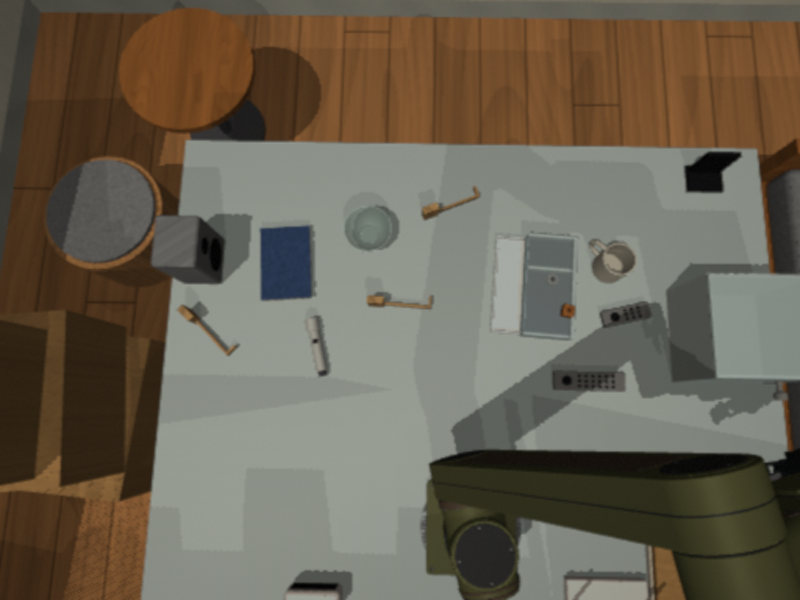

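View pics/scene0.png

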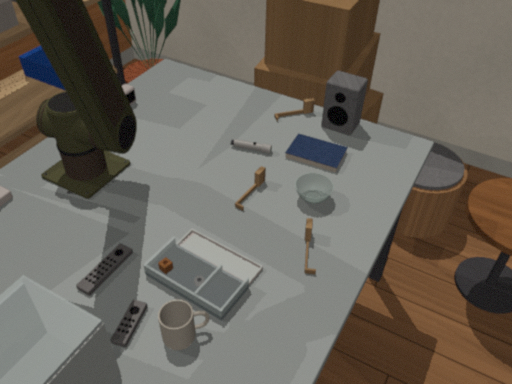

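Both views show everything. In the top view (800-wide pixels) the candidate probe nearest the base has its grip at (375,300) and its hook at (430,300). The tray and shelf are at x 492–577, y 233–338, with the mouth facing image-left. The partition is at y≈267, the cap at (552,278) and the cube at (568,310).

```bash
python3 - <<'E'
from h import *
a=cv2.imread('pics/top0.png'); s=cv2.imread('pics/scene0.png')
# top crop cols 310-375 rows 145-220 ; probe cols 230-280 rows 182-202
c1=cv2.resize(a[145:220,310:375],None,fx=6,fy=6,interpolation=cv2.INTER_CUBIC)
c2=cv2.resize(a[180:205,230:282],None,fx=7,fy=7,interpolation=cv2.INTER_CUBIC)
c3=cv2.resize(s[160:215,225:275],None,fx=7,fy=7,interpolation=cv2.INTER_CUBIC)
o=np.zeros((570,780,3),np.uint8); o[:450,:390]=c1; o[:175,400:764]=c2; o[180:565,400:750]=c3
cv2.imwrite('pics/comp.png',o)
E
```

```text
(no output)
```

View pics/comp.png

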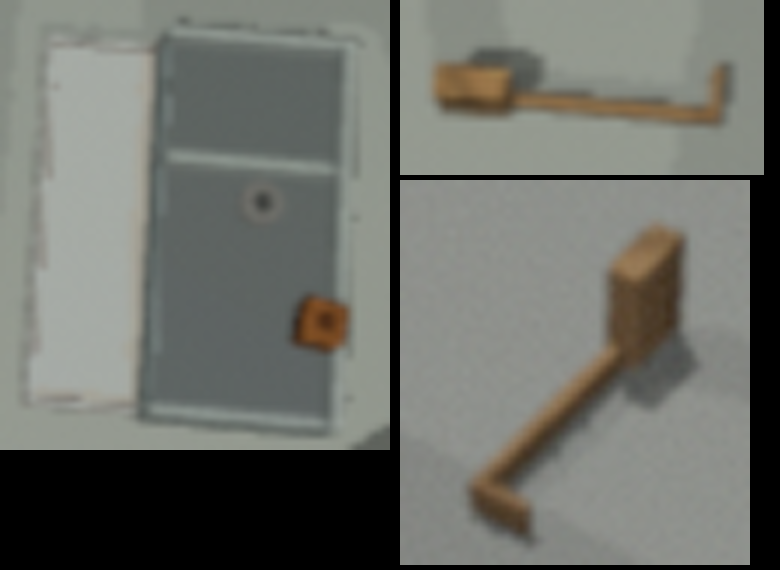

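The composite shows the partition as a bright line from (165,157) to (335,170). The cap is centred at (262,202), and the roof corners and probe outline are clear. Next I convert these to world points.

```bash
python3 - <<'E'
from h import *; import pickle
T=pickle.load(open('top0.pkl','rb'));S=pickle.load(open('scene0.pkl','rb'))
A=lambda x,y:(310+(x+.5)/6-.5,145+(y+.5)/6-.5)
B=lambda x,y:(230+(x-400+.5)/7-.5,180+(y+.5)/7-.5)
C=lambda x,y:(225+(x-400+.5)/7-.5,160+(y-180+.5)/7-.5)
r=lambda p:np.round(p*1000,1)
for n,p,z in[('TLroof',(163,36),.045),('TRroof',(350,43),.045),('BRroof',(330,432),.045),('BLroof',(140,418),.045),('trayTL',(48,40),.012),('trayBL',(27,405),.012),('partL',(165,157),.040),('partR',(335,170),.040),('cap',(262,202),.028),('cube',(325,318),.073)]:
    print(n,r(pt(T,*A(*p),z)))
for n,p,z in[('gripTL',(435,64),.056),('gripTR',(508,67),.056),('gripBL',(435,104),.056),('gripBR',(508,104),.056),('bladeStart',(520,98),.016),('bladeEnd',(700,115),.016),('toetip',(722,67),.016),('heel',(720,122),.016)]:
    print(n,r(pt(T,*B(*p),z)))
for n,p,z in[('S gripA',(660,227),.056),('S gripB',(684,236),.056),('S gripC',(637,281),.056),('S gripD',(610,268),.056),('S heel',(474,482),.016),('S toetip',(530,506),.016)]:
    print(n,r(pt(S,*C(*p),z)))
g=cv2.cvtColor(T['color'],cv2.COLOR_BGR2HSV)
# tray white and wood mask
m=((g[...,0]<22)&(g[...,1]>70)).astype(np.uint8); m[:180]=0;m[206:]=0;m[:,:228]=0;m[:,284:]=0
c=max(cv2.findContours(m,0,1)[0],key=cv2.contourArea); ys,xs=np.where(m)
for u0,u1 in((248,256),(256,264),(264,270)):
    s=(xs>=u0)&(xs<u1); print(r(pt(T,xs[s].mean(),ys[s].mean(),.012)))
E
```

```text
TLroof [ 687.5 -135.2   45. ]
TRroof [ 684.7 -254.5   45. ]
BRroof [ 434.6 -232.9   45. ]
BLroof [ 441.3 -115.8   45. ]
trayTL [693.7 -66.6  12. ]
trayBL [452.5 -50.6  12. ]
partL [ 609.  -135.8   40. ]
partR [ 602.3 -243.4   40. ]
cap [ 583.5 -199.5   28. ]
cube [ 501.2 -224.6   73. ]
gripTL [529.7 251.8  56. ]
gripTR [528.7 212.7  56. ]
gripBL [507.9 251.1  56. ]
gripBR [508.6 212.2  56. ]
bladeStart [519.2 207.8  16. ]
bladeEnd [511.3 108.9  16. ]
toetip [538.3  97.1  16. ]
heel [507.6  97.9  16. ]
S gripA [516.1 249.1  56. ]
S gripB [528.5 249.1  56. ]
S gripC [525.5 211.1  56. ]
S gripD [510.8 212.7  56. ]
S heel [508.1  99.5  16. ]
S toetip [536.5  99.1  16. ]
[518.  189.5  12. ]
[516.3 158.1  12. ]
[513.6 131.6  12. ]
```

```bash
python3 -m creep '[[85,49,37,0,10],[85,98,74,0,20],[85,147,111,0,30],[85,196,148,0,40],[85,245,185,0,50]]'; python3 -m creep '[[85,20,58,0,10],[85,40,116,0,20],[85,60,174,0,30],[85,80,232,0,40],[85,100,290,0,50]]'; python3 -m creep '[[85,0,61,0,3],[85,0,122,0,3],[85,0,183,0,3],[85,0,244,0,3],[85,0,304,0,3]]'; python3 -c "
from h import *
s=manip.get_state();print(s['joint_pos']);from scipy.spatial.transform import Rotation as R
y=R.from_rotvec(s['orientation']).as_matrix();print(y,np.degrees(np.arctan2(y[1,1],y[0,1])))"
```

```text
t: 0.72
tcp_pos: [0.4209, -0.3613, 0.231]
orientation: [-2.604, -1.757, 0.0]
wrist_force: [1.3, -1.3, -1.3]
width: 0.996
t: 1.35
tcp_pos: [0.5199, -0.0709, 0.231]
orientation: [-1.618, -2.693, 0.0]
wrist_force: [1.1, -0.6, -0.4]
width: 0.998
t: 1.98
tcp_pos: [0.5192, 0.2331, 0.231]
orientation: [-1.554, -2.73, 0.001]
wrist_force: [0.9, -0.3, -0.3]
width: 0.996
[ 3.47942715e-01  2.99201884e-01  1.51880905e+00 -2.40027682e-04
  1.32416410e+00 -1.87948925e-01]
[[-5.10658357e-01  8.59783591e-01 -4.68105048e-04]
 [ 8.59783710e-01  5.10658200e-01 -4.17382871e-04]
 [-1.19817262e-04 -6.15609146e-04 -9.99999803e-01]] 30.707688539329805
```

```bash
python3 -m creep '[[85,0,0,-30,-10],[85,0,0,-60,-20],[85,0,0,-90,-30],[85,0,-1,-120,-35.2],[85,0,-1,-130,-35.2]]'; python3 - <<'E'
from h import *
s=manip.get_state();print(s['tcp_pos'])
d=grab('scene');a=d['color'][130:230,200:300]
t=grab('top');b=t['color'][160:215,215:290]
o=np.zeros((500,800,3),np.uint8);o[:500,:500]=cv2.resize(a,(500,500),interpolation=2);o[:220,500:800]=cv2.resize(b,(300,220),interpolation=2)
cv2.imwrite('pics/g1.png',o)
E
```

```text
t: 2.6
tcp_pos: [0.518, 0.2296, 0.0991]
orientation: [-2.305, -2.132, 0.007]
wrist_force: [-0.4, -0.6, -0.5]
width: 0.991
[0.51797242 0.22957726 0.09912104]
```

View pics/g1.png

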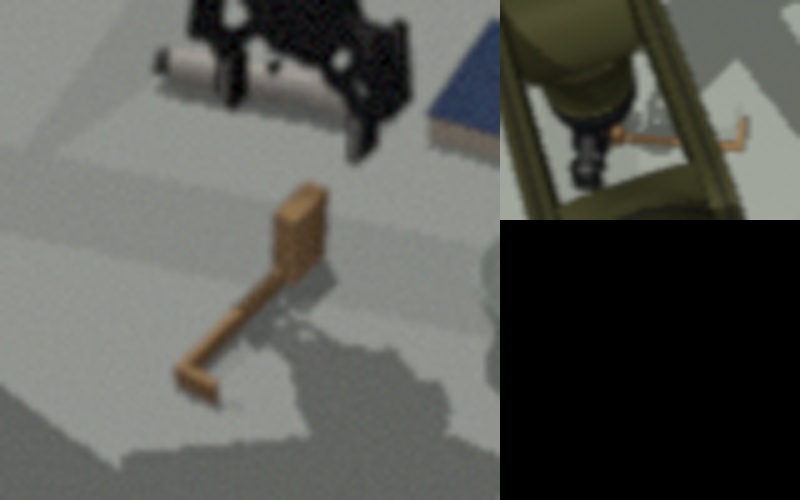

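The fingers straddle the grip: finger tips at crop (235,100) and (360,155), grip top at (300,190). I'll descend and close.

```bash
python3 -m creep '[[85,0,0,-25,0],[85,0,0,-50,0],[85,0,0,-68,0],[85,0,0,-80,0],[85,0,0,-80,0]]'; python3 -c "
from h import *
print(manip.get_state()['tcp_pos'])"; python3 -m creep '[[60,0,0,0,0],[40,0,0,0,0],[25,0,0,0,0],[10,0,0,0,0],[10,0,0,0,0]]';python3 -m creep '[[10,0,0,0,0],[10,0,0,2,0],[10,0,0,5,0],[10,0,0,10,0],[10,0,0,20,0]]'
```

```text
t: 3.32
tcp_pos: [0.5199, 0.2302, 0.0213]
orientation: [-2.307, -2.133, 0.0]
wrist_force: [0.1, 0.8, 0.6]
width: 0.995
[0.5198623  0.23020472 0.02132618]
t: 3.95
tcp_pos: [0.5201, 0.2303, 0.0218]
orientation: [2.307, 2.132, 0.001]
wrist_force: [-0.3, -0.6, 4.7]
width: 0.204
t: 4.58
tcp_pos: [0.5193, 0.23, 0.0413]
orientation: [-2.307, -2.132, 0.002]
wrist_force: [-0.1, 0.2, -0.2]
width: 0.203
```

Grip held: width 0.204 ≈ 17.4 mm against the 18 mm block. I'll carry it to a staging pose before the mouth and look there.

```bash
python3 -m creep '[[10,0,0,20,0],[10,0,-30,50,0],[10,-10,-70,60,0],[10,-20,-115,60,0],[10,-30,-150,60,0]]'; python3 -m creep '[[10,-8,-30,0,0],[10,-12,-49,0,0],[10,-12,-49,0,0],[10,-12,-49,0,0],[10,-12,-49,0,0]]'; python3 - <<'E'
from h import *; import pickle
print(manip.get_state()['tcp_pos'],manip.get_state()['wrist_force'])
d=grab('scene','s2.png');t=grab('top','t2.png');pickle.dump((d,t),open('2.pkl','wb'))
o=np.zeros((600,800,3),np.uint8);o[:600,:800]=cv2.resize(d['color'][150:330,100:340],(800,600),interpolation=2)
cv2.imwrite('pics/s2c.png',o)
E
```

```text
t: 5.2
tcp_pos: [0.4896, 0.0788, 0.1023]
orientation: [2.306, 2.132, 0.002]
wrist_force: [-0.2, -0.7, -0.8]
width: 0.205
t: 5.82
tcp_pos: [0.4781, 0.0319, 0.1015]
orientation: [2.306, 2.133, 0.001]
wrist_force: [-0.1, -0.5, -1.3]
width: 0.205
[0.47808128 0.03187733 0.10147736] [-0.09276284 -0.46570297 -1.28727509]
```

View pics/s2c.png

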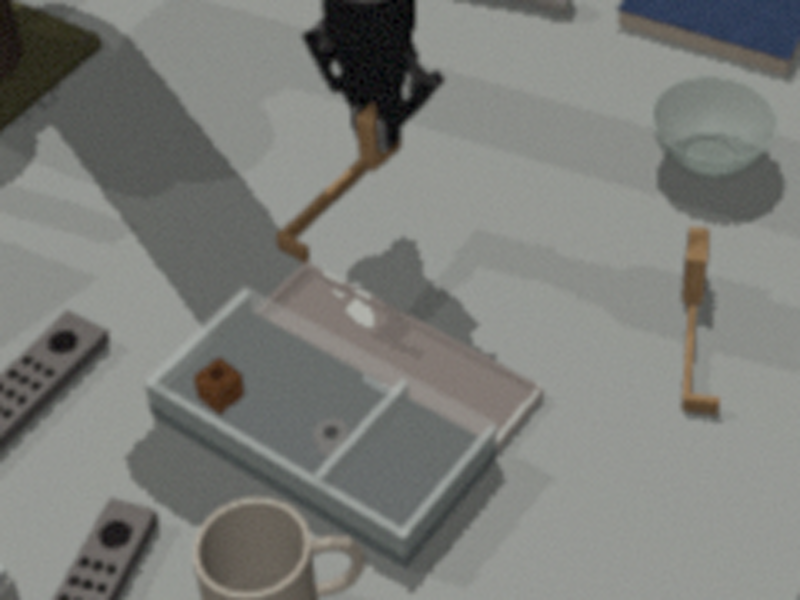

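The scene crop shows the probe held level with its toe at (302,250). The roof corners are at (245,291), (150,385), (408,537) and (495,430), the partition runs (405,385) to (322,472), and the cap is at (332,432).

```bash
python3 - <<'E'
from h import *; import pickle
S,T=pickle.load(open('2.pkl','rb'))
C=lambda x,y:(100+(x+.5)/3.3333-.5,150+(y+.5)/3.3333-.5)
c=np.array([.562,-.1846]);a=np.radians(-94.4);X=np.array([np.cos(a),np.sin(a)]);Y=np.array([-X[1],X[0]])
for n,p,z in[('mouthL',(246,291),.045),('backL',(150,384),.045),('backR',(408,537),.045),('mouthR',(495,430),.045),('trayL',(310,265),.012),('trayR',(542,388),.012),('partM',(405,385),.040),('partB',(322,472),.040),('cap',(331,432),.028),('cube',(219,374),.073),('heel',(280,240),.096),('toetip',(304,250),.096)]:
    q=pt(S,*C(*p),z); w=q[:2]-c; print(n,np.round(q*1000,1),'shelf',np.round([w@X*1000,w@Y*1000],1))
# probe in top
g=cv2.cvtColor(T['color'],cv2.COLOR_BGR2HSV);m=((g[...,0]<22)&(g[...,1]>70)).astype(np.uint8)
for c_ in cv2.findContours(m,0,1)[0]:
    if cv2.contourArea(c_)>15: 
        x,y,w,h=cv2.boundingRect(c_)
        if 250<x<370 and 120<y<260:
            print(x,y,w,h); 
            ys,xs=np.where(m[y:y+h,x:x+w]); print([ (u+x,ys[xs==u].min()+y,ys[xs==u].max()+y) for u in range(0,w,3) if (xs==u).any()])
E
```

```text
mouthL [ 448.7 -127.4   45. ] shelf [ -48.4 -117.4]
backL [ 442.6 -243.5   45. ] shelf [  67.9 -114.5]
backR [ 690.5 -260.1   45. ] shelf [ 65.4 133.9]
mouthR [ 696.6 -146.3   45. ] shelf [-48.5 131.2]
trayL [457.6 -52.6  12. ] shelf [-123.6 -114.2]
trayR [695.7 -69.1  12. ] shelf [-125.4  124.4]
partM [ 611.8 -140.8   40. ] shelf [-47.4  46.3]
partB [ 602.8 -241.7   40. ] shelf [53.8 45. ]
cap [ 581.9 -200.6   28. ] shelf [14.4 21. ]
cube [ 499.2 -225.4   73. ] shelf [ 45.5 -59.5]
heel [ 470.9 -103.8   96. ] shelf [-73.6 -97. ]
toetip [ 494.  -103.1   96. ] shelf [-76.1 -74.1]
306 202 17 4
[(306, np.int64(202), np.int64(203)), (309, np.int64(202), np.int64(204)), (312, np.int64(203), np.int64(204)), (315, np.int64(203), np.int64(204)), (318, np.int64(203), np.int64(205)), (321, np.int64(204), np.int64(205))]
359 195 9 8
[(359, np.int64(199), np.int64(201)), (362, np.int64(195), np.int64(202)), (365, np.int64(195), np.int64(202))]
```

The two views plus the tray put the shelf centre at about (566,-193) mm with yaw ≈ -94.2°. That puts the cap at shelf (6,18) and the partition face at y≈38, inside the given bounds. I'll lower to 20 mm underside height and start in.

```bash
python3 -m creep '[[10,3,0,-20,0.3],[10,3,0,-40,0.3],[10,3,0,-55,0.3],[10,3,0,-60,0.3],[10,3,0,-60,0.3]]'; python3 -m creep '[[10,-1,-10,0,0],[10,-1.5,-20,0,0],[10,-2.5,-32,0,0],[10,-3.5,-45,0,0],[10,-3.5,-45,0,0]]'; python3 - <<'E'
from h import *; import pickle
print(manip.get_state()['tcp_pos'],manip.get_state()['wrist_force'],manip.get_state()['moment'])
d=grab('scene','s3.png');t=grab('top','t3.png');pickle.dump((d,t),open('3.pkl','wb'))
o=np.zeros((600,800,3),np.uint8);o[:600,:500]=cv2.resize(d['color'][190:310,140:240],(500,600),interpolation=2)
o[:450,500:]=cv2.resize(t['color'][150:225,310:360],(300,450),interpolation=2)
cv2.imwrite('pics/s3c.png',o)
E
```

```text
t: 6.55
tcp_pos: [0.4807, 0.0314, 0.0411]
orientation: [-2.301, -2.139, 0.001]
wrist_force: [-0.3, 0.3, -0.2]
width: 0.203
t: 7.18
tcp_pos: [0.4772, -0.015, 0.0414]
orientation: [2.304, 2.136, 0.0]
wrist_force: [0.4, 0.6, -1.7]
width: 0.205
[ 0.47720681 -0.01504336  0.04139487] [ 0.41706655  0.64728835 -1.71009298] [0.02331636 0.01716879 0.01574468]
```

View pics/s3c.png

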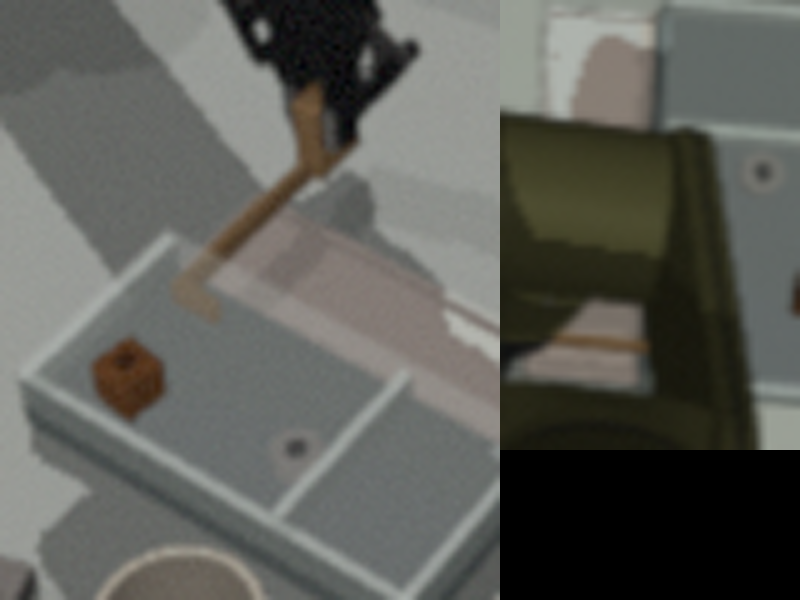

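Toe is inside the shelf, at crop (178,290) to (215,318), touching nothing. I'll measure toe to cap and toe to wall in this one view.

```bash
python3 - <<'E'
from h import *; import pickle
S,T=pickle.load(open('3.pkl','rb'))
C=lambda x,y:(140+(x+.5)/5-.5,190+(y+.5)/5-.5)
c=np.array([.566,-.193]);a=np.radians(-94.2);X=np.array([np.cos(a),np.sin(a)]);Y=np.array([-X[1],X[0]])
for n,p,z in[('heel',(172,288),.036),('toetipfront',(217,318),.028),('cap',(296,448),.028),('mouthLroof',(170,237),.045),('backLroof',(25,375),.045),('partM',(405,375),.040),('partB',(278,512),.040)]:
    q=pt(S,*C(*p),z); w=q[:2]-c; print(n,np.round(q*1000,1),'shelf',np.round([w@X*1000,w@Y*1000],1))
w=np.array([.4772,-.013])-c;print(w@X,w@Y)
E
```

```text
heel [ 466.7 -150.6   36. ] shelf [ -35.  -102.2]
toetipfront [ 495.5 -150.3   28. ] shelf [-37.4 -73.4]
cap [ 581.4 -200.6   28. ] shelf [ 6.5 15.9]
mouthLroof [ 449.1 -127.3   45. ] shelf [ -57.  -121.4]
backLroof [ 441.9 -243.    45. ] shelf [  58.9 -120.1]
partM [ 609.6 -140.    40. ] shelf [-56.   39.6]
partB [ 601.8 -244.9   40. ] shelf [49.1 39.5]
-0.17301305399546876 -0.10174440106050553
```

```bash
python3 -m creep '[[10,-1.1,-15,0,0],[10,-2.2,-30,0,0],[10,-3.3,-45,0,0],[10,-4.4,-60,0,0],[10,-4.4,-60,0,0]]'; python3 -m creep '[[10,-0.5,-7,0,0],[10,-1.2,-17,0,0],[10,-1.2,-17,0,0],[10,-1.2,-17,0,0],[10,-1.2,-17,0,0]]'; python3 -c "
from h import *
s=manip.get_state();print(s['tcp_pos'],s['wrist_force'],s['moment'])"
```

```text
t: 7.9
tcp_pos: [0.4729, -0.0752, 0.0413]
orientation: [2.304, 2.136, 0.0]
wrist_force: [-0.2, -0.3, -0.5]
width: 0.199
t: 8.52
tcp_pos: [0.4716, -0.0906, 0.0413]
orientation: [-2.301, -2.139, 0.0]
wrist_force: [-0.3, 0.2, -1.0]
width: 0.199
[ 0.47158434 -0.09056732  0.04128987] [-0.26922041  0.22169107 -1.02037401] [ 0.02681766  0.02582739 -0.02707647]
```

```bash
python3 -m creep '[[10,15,-1.1,0,0],[10,30,-2.2,0,0],[10,45,-3.3,0,0],[10,60,-4.4,0,0],[10,60,-4.4,0,0]]'; python3 -m creep '[[10,10,-0.7,0,0],[10,20,-1.5,0,0],[10,30,-2.2,0,0],[10,30,-2.2,0,0],[10,30,-2.2,0,0]]'; python3 - <<'E'
from h import *; import pickle
print(manip.get_state()['tcp_pos'],manip.get_state()['wrist_force'],manip.get_state()['moment'])
d=grab('scene','s4.png');pickle.dump(d,open('4.pkl','wb'))
o=cv2.resize(d['color'][200:310,140:270],(780,660),interpolation=2)[:600]
cv2.imwrite('pics/s4c.png',o)
E
```

```text
t: 9.15
tcp_pos: [0.5338, -0.0955, 0.0413]
orientation: [2.3, 2.138, 0.002]
wrist_force: [0.2, 0.6, -1.2]
width: 0.203
t: 9.78
tcp_pos: [0.5612, -0.0973, 0.0412]
orientation: [-2.301, -2.138, 0.001]
wrist_force: [-0.5, 0.1, -0.3]
width: 0.204
[ 0.56120159 -0.09731714  0.04116592] [-0.49026554  0.10293658 -0.27219863] [0.03002977 0.00719887 0.06491747]
```

View pics/s4c.png

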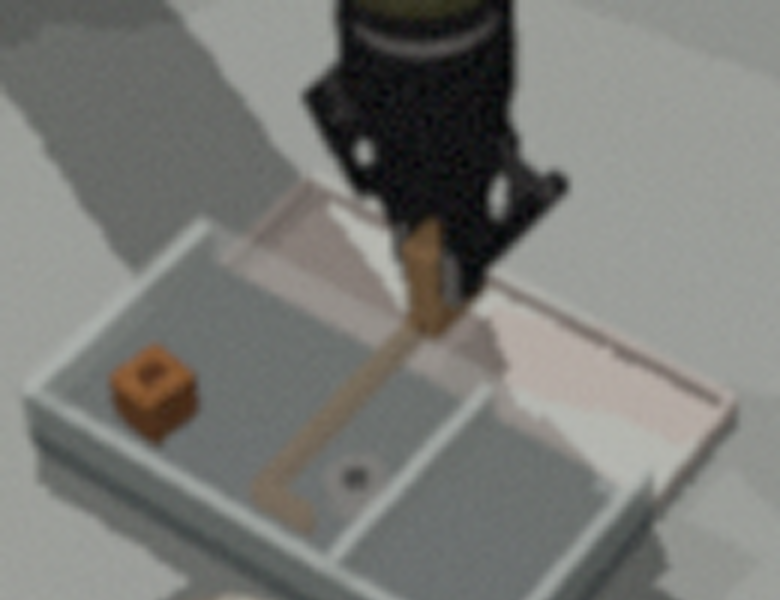

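Toe has passed behind the cap, which sits in the crook at (355,478); tip at (310,525), partition end at (335,558). Now I'll creep in sideways.

```bash
python3 -m creep '[[10,2,-0.1,0,0],[10,4,-0.3,0,0],[10,6,-0.4,0,0],[10,8,-0.6,0,0],[10,8,-0.6,0,0]]'; python3 -m creep '[[10,0.8,0,0,0],[10,1.6,-0.1,0,0],[10,2.4,-0.1,0,0],[10,3,-0.2,0,0],[10,3,-0.2,0,0]]'; python3 -c "
from h import *
s=manip.get_state();print(s['tcp_pos'],s['wrist_force'],s['moment'])"
```

```text
t: 10.45
tcp_pos: [0.5699, -0.0981, 0.0413]
orientation: [2.301, 2.138, 0.0]
wrist_force: [-0.6, 0.4, -1.1]
width: 0.206
t: 11.08
tcp_pos: [0.5727, -0.0982, 0.0413]
orientation: [2.301, 2.138, 0.0]
wrist_force: [0.4, 0.3, -2.1]
width: 0.206
[ 0.57270906 -0.09819561  0.04132035] [ 0.39608178  0.2628021  -2.14520098] [ 0.00734045 -0.02133705  0.02047587]
```

```bash
python3 -m creep '[[10,0.4,0,0,0],[10,0.8,0,0,0],[10,1.2,0,0,0],[10,1.6,0,0,0],[10,2,-0.1,0,0]]'; python3 -c "
from h import *
s=manip.get_state();print(s['tcp_pos'],s['wrist_force'],s['moment'])"
```

```text
t: 11.7
tcp_pos: [0.5746, -0.0983, 0.0413]
orientation: [-2.301, -2.138, 0.0]
wrist_force: [-0.9, -0.5, -0.0]
width: 0.206
[ 0.5745518  -0.09827901  0.04127806] [-0.91476829 -0.49074318 -0.01260247] [ 0.01654361  0.0861992  -0.09234355]
```

```bash
for i in 1; do python3 -m creep '[[10,0.4,0,0,0],[10,0.8,0,0,0],[10,1.2,0,0,0],[10,1.6,0,0,0],[10,2,-0.1,0,0]]'; done; python3 -c "
from h import *
s=manip.get_state();print(s['tcp_pos'],s['wrist_force'],s['moment'])"
```

```text
t: 12.32
tcp_pos: [0.5767, -0.0984, 0.0413]
orientation: [2.302, 2.138, 0.0]
wrist_force: [0.3, 0.1, -1.0]
width: 0.201
[ 0.5766738  -0.09842596  0.04130785] [ 0.26863534  0.05154542 -1.04428074] [ 0.05415817  0.02412706 -0.04281272]
```

```bash
python3 -m creep '[[10,0.4,0,0,0],[10,0.8,0,0,0],[10,1.2,0,0,0],[10,1.6,0,0,0],[10,2,-0.1,0,0]]';  python3 -c "
from h import *
s=manip.get_state();print(s['tcp_pos'],s['wrist_force'],s['moment'])
d=grab('scene','s5.png')"
```

```text
t: 12.95
tcp_pos: [0.5786, -0.0985, 0.0413]
orientation: [-2.301, -2.138, 0.0]
wrist_force: [0.0, -0.5, -0.2]
width: 0.201
[ 0.57861271 -0.09850471  0.04127741] [ 0.01388673 -0.53167673 -0.21345231] [-0.00385397  0.09135939 -0.07185831]
```

```bash
python3 -m creep '[[10,0.2,0,0,0],[10,0.4,0,0,0],[10,0.6,0,0,0],[10,0.8,0,0,0],[10,1,-0.1,0,0]]';  python3 - <<'E'
from h import *
s=manip.get_state();print(s['tcp_pos'],s['wrist_force'],s['moment'])
d=grab('scene','s6.png')
c=np.array([.566,-.193]);a=np.radians(-94.2);X=np.array([np.cos(a),np.sin(a)]);Y=np.array([-X[1],X[0]])
for f in('s4','s5','s6'):
    g=cv2.imread(f'pics/{f}.png',0).astype(float)[270:292,190:210]; w=np.clip(95-g,0,None)
    i=np.unravel_index(cv2.GaussianBlur(g,(0,0),1).argmin(),g.shape)
    y0,x0=i; ww=np.zeros_like(w);ww[max(0,y0-3):y0+4,max(0,x0-3):x0+4]=np.clip(g.mean()-g,0,None)[max(0,y0-3):y0+4,max(0,x0-3):x0+4]
    yy,xx=np.indices(g.shape);u,v=190+(ww*xx).sum()/ww.sum(),270+(ww*yy).sum()/ww.sum()
    q=pt(d,u,v,.028)[:2]-c;print(f,u,v,q@X*1e3,q@Y*1e3)
o=cv2.resize(d['color'][245:305,170:235],(780,720),interpolation=2)[:600];cv2.imwrite('pics/s6c.png',o)
E
```

```text
t: 13.62
tcp_pos: [0.5794, -0.0985, 0.0413]
orientation: [-2.301, -2.138, 0.0]
wrist_force: [-1.3, -0.6, -0.3]
width: 0.203
[ 0.57935958 -0.09852253  0.04126266] [-1.27894876 -0.55155182 -0.26410416] [-0.00739262  0.22211968 -0.12373899]
s4 198.78267477203647 279.18442696227424 6.476544753402959 15.873740372965614
s5 200.38681518957085 280.0139277569191 6.210732835347432 20.911496102264366
s6 200.6011392954511 280.1393929935281 6.211735289301836 21.61239728038914
```

View pics/s6c.png

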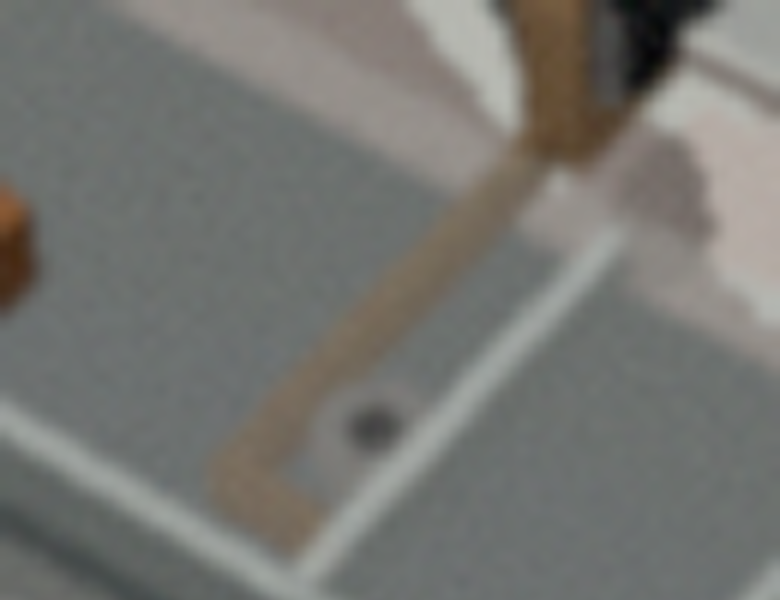

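The cap moved 5.7 mm with the blade and now lies between blade and partition; force is just starting to rise. One more small step should confirm the jam.

```bash
python3 -m creep '[[10,0.2,0,0,0],[10,0.4,0,0,0],[10,0.6,0,0,0],[10,0.8,0,0,0],[10,0.8,0,0,0]]';  python3 -c "
from h import *
s=manip.get_state();print(s['tcp_pos'],s['wrist_force'],s['moment'])"
```

```text
t: 14.3
tcp_pos: [0.5798, -0.0985, 0.0412]
orientation: [-2.301, -2.137, 0.001]
wrist_force: [-2.4, 0.7, 0.2]
width: 0.199
[ 0.57978596 -0.09852052  0.0411717 ] [-2.35933594  0.68855956  0.18622795] [-0.007391    0.63022436 -0.30569716]
```

Felt: the TCP lags its command by about 0.4 mm, force is 2.4 N and moment is rising. I'll back off a hair and drag straight out.

```bash
python3 -m creep '[[10,-0.7,0,0,0],[10,-1.3,0,0,0],[10,-1.0,4,0,0],[10,-0.7,8,0,0],[10,-0.4,12,0,0]]'; python3 -m creep '[[10,0.2,3,0,0],[10,0.4,6,0,0],[10,0.7,9,0,0],[10,0.9,12,0,0],[10,1.1,15,0,0]]'; python3 -c "
from h import *
s=manip.get_state();print(s['tcp_pos'],s['wrist_force'],s['moment'])"
```

```text
t: 14.92
tcp_pos: [0.5803, -0.0863, 0.0414]
orientation: [2.301, 2.138, 0.0]
wrist_force: [-1.2, -0.5, -0.7]
width: 0.203
t: 15.55
tcp_pos: [0.5813, -0.0716, 0.0413]
orientation: [2.301, 2.138, 0.0]
wrist_force: [-0.1, -0.0, -1.0]
width: 0.201
[ 0.58126571 -0.07158839  0.04134153] [-0.090944   -0.04159639 -1.02518236] [-0.07039764  0.16947813 -0.11977976]
```

```bash
python3 -m creep '[[10,0.3,4,0,0],[10,0.6,8,0,0],[10,0.9,12,0,0],[10,1.2,16,0,0],[10,1.5,20,0,0]]'; python3 - <<'E'
from h import *
s=manip.get_state();print(s['tcp_pos'],s['wrist_force'],s['moment'])
d=grab('scene','s7.png')
o=cv2.resize(d['color'][240:305,170:240],(700,650),interpolation=2)[:600];cv2.imwrite('pics/s7c.png',o)
E
```

```text
t: 16.18
tcp_pos: [0.5827, -0.0513, 0.0413]
orientation: [2.301, 2.138, 0.0]
wrist_force: [-0.5, -1.3, -2.5]
width: 0.202
[ 0.58267892 -0.05131875  0.04130061] [-0.50425351 -1.32701352 -2.54440252] [-0.10244825  0.11816096 -0.12710056]
```

View pics/s7c.png

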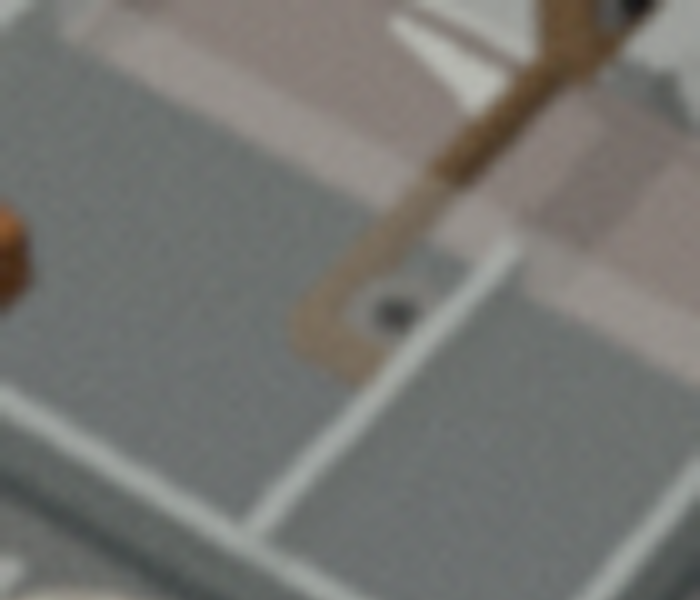

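The cap is coming along in the hook, at crop (395,315). I'll continue, easing 0.5 mm off the partition.

```bash
python3 -m creep '[[10,-0.2,4,0,0],[10,0.1,8,0,0],[10,0.4,12,0,0],[10,0.7,16,0,0],[10,1.0,20,0,0]]'; python3 -m creep '[[10,0.3,4,0,0],[10,0.6,8,0,0],[10,0.9,12,0,0],[10,1.2,16,0,0],[10,1.5,20,0,0]]';  python3 -c "
from h import *
s=manip.get_state();print(s['tcp_pos'],s['wrist_force'],s['moment'])"
```

```text
t: 16.85
tcp_pos: [0.5837, -0.0314, 0.0414]
orientation: [2.301, 2.138, 0.0]
wrist_force: [-0.0, 0.2, -0.5]
width: 0.202
t: 17.48
tcp_pos: [0.5851, -0.0113, 0.0413]
orientation: [-2.301, -2.138, -0.0]
wrist_force: [-0.4, -0.6, -0.4]
width: 0.2
[ 0.58512057 -0.01129414  0.04128543] [-0.38387616 -0.58698875 -0.43453096] [-0.07728158 -0.02142963 -0.03729755]
```

```bash
python3 -m creep '[[10,0.3,4,0,0],[10,0.6,8,0,0],[10,0.9,12,0,0],[10,1.2,16,0,0],[10,1.2,16,0,0]]'; python3 - <<'E'
from h import *
s=manip.get_state();print(s['tcp_pos'],s['wrist_force'],s['moment'])
d=grab('scene','s8.png')
o=cv2.resize(d['color'][210:290,170:260],(675,600),interpolation=2);cv2.imwrite('pics/s8c.png',o)
E
```

```text
t: 18.1
tcp_pos: [0.5863, 0.0048, 0.0413]
orientation: [-2.301, -2.139, -0.0]
wrist_force: [-0.0, 0.1, -0.6]
width: 0.204
[0.58634505 0.00475768 0.04130832] [-0.00942638  0.1366817  -0.60087525] [ 0.00691211 -0.04735071  0.09014354]
```

View pics/s8c.png

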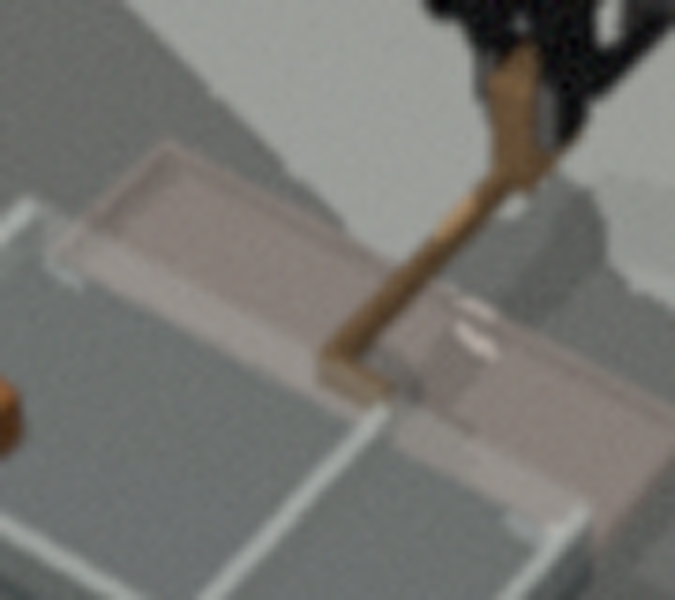

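The toe is at the mouth, crop (325,350) to (385,395), and the cap shows grey beyond it at (405,375), apparently already in the tray. I'll pull 14 mm more to clear the roof edge, then lift.

```bash
python3 -m creep '[[10,0.3,4,0,0],[10,0.6,8,0,0],[10,0.8,11,0,0],[10,1,14,0,0],[10,1,14,0,0]]'; python3 -m creep '[[10,0,0,5,0],[10,0,0,15,0],[10,0,0,30,0],[10,0,5,50,0],[10,0,20,60,0]]'; python3 - <<'E'
from h import *
s=manip.get_state();print(s['tcp_pos'],s['wrist_force'],s['moment'])
d=grab('scene','s9.png')
# back at the pixel of expected cap
a=d['color'][205:290,165:260]
t=grab('top','t9.png')
b=t['color'][145:220,300:375]
o=np.zeros((600,800,3),np.uint8);o[:]=0
o[:403,:450]=cv2.resize(a,(450,403),interpolation=2);o[:350,450:]=cv2.resize(b,(350,350),interpolation=2)
cv2.imwrite('pics/s9c.png',o)
E
```

```text
t: 18.77
tcp_pos: [0.5873, 0.0187, 0.0413]
orientation: [-2.301, -2.139, -0.0]
wrist_force: [-0.6, 0.1, -0.2]
width: 0.202
t: 19.4
tcp_pos: [0.5885, 0.0383, 0.1035]
orientation: [2.301, 2.135, 0.004]
wrist_force: [-0.1, -0.7, -1.3]
width: 0.204
[0.58851416 0.03826402 0.10350517] [-0.08362841 -0.73655084 -1.30433267] [ 0.02814021 -0.06341826  0.02230175]
```

View pics/s9c.png

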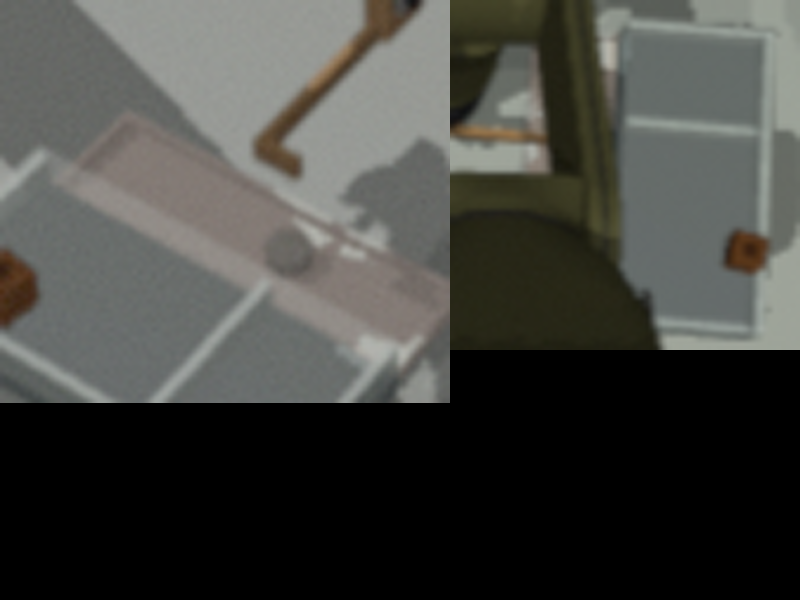

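The cap lies in the tray at crop (290,252), and the space under the shelf is empty. Now I'll return the probe to its original spot.

```bash
python3 -m creep '[[10,-15,40,0,0],[10,-32,88,0,0],[10,-50,140,0,0],[10,-63,175,0,0],[10,-68,191,0,0]]'; python3 -m creep '[[10,0,0,-15,0],[10,0,0,-35,0],[10,0,0,-55,0],[10,0,0,-70,0],[10,0,0,-75,0]]';python3 -m creep '[[10,0,0,-1.5,0],[10,0,0,-3,0],[10,0,0,-4,0],[10,0,0,-4,0],[10,0,0,-4,0]]'; python3 -c "
from h import *
s=manip.get_state();print(s['tcp_pos'],s['wrist_force'],s['moment'])"
```

```text
t: 20.12
tcp_pos: [0.5178, 0.2311, 0.1008]
orientation: [-2.298, -2.141, 0.002]
wrist_force: [-0.5, 0.5, 0.2]
width: 0.204
t: 20.75
tcp_pos: [0.5188, 0.228, 0.0247]
orientation: [-2.302, -2.136, 0.004]
wrist_force: [-0.2, 0.9, -1.0]
width: 0.198
t: 21.38
tcp_pos: [0.5194, 0.2295, 0.0226]
orientation: [2.301, 2.138, 0.001]
wrist_force: [-0.0, 0.5, -0.6]
width: 0.203
[0.51941656 0.22950293 0.02256776] [-0.01520962  0.47748646 -0.64298184] [-0.00935081  0.02301929  0.00153305]
```

```bash
python3 -m creep '[[10,0,0,-0.4,0],[10,0,0,-0.8,0],[10,0,0,-1.2,0],[10,0,0,-1.2,0],[10,0,0,-1.2,0]]'; python3 -c "
from h import *
s=manip.get_state();print(s['tcp_pos'],s['wrist_force'],s['moment'])"
```

```text
t: 22.0
tcp_pos: [0.5194, 0.2294, 0.0218]
orientation: [2.301, 2.138, 0.001]
wrist_force: [-1.8, -0.9, 5.4]
width: 0.205
[0.51937962 0.2294344  0.0217736 ] [-1.76404314 -0.86630966  5.3685631 ] [-0.00784817  0.32469756  0.06257171]
```

Table contact felt (5.4 N). I'll release, rise and clear the view.

```bash
python3 -m creep '[[22,0,0,0,0],[30,0,0,0,0],[50,0,0,0,0],[85,0,0,0,0],[85,0,0,0,0]]'; python3 -m creep '[[85,0,0,10,0],[85,0,0,30,0],[85,0,0,60,0],[85,0,0,100,0],[85,0,0,150,0]]'; python3 -m creep '[[85,-20,-50,30,0],[85,-40,-110,30,0],[85,-60,-170,30,0],[85,-60,-230,30,0],[85,-50,-290,30,0]]'; python3 -m creep '[[85,-20,-55,0,0],[85,-40,-110,0,0],[85,-60,-165,0,0],[85,-80,-220,0,0],[85,-90,-270,0,0]]'; python3 - <<'E'
from h import *
d=grab('scene','s10.png');t=grab('top','t10.png')
o=np.zeros((600,800,3),np.uint8)
o[:300,:]=cv2.resize(d['color'][150:285,140:340],(800,540),interpolation=2)[:300]
o[:540,:400]=cv2.resize(d['color'][150:285,150:250],(400,540),interpolation=2)
o[:360,400:]=cv2.resize(t['color'][130:220,230:330],(400,360),interpolation=2)
o[370:600,400:700]=cv2.resize(t['color'][145:215,305:385],(300,230),interpolation=2)
cv2.imwrite('pics/end.png',o)
for n,dd in(('S0','scene0'),('S10','s10'),('T0','top0'),('T10','t10')):
    im=cv2.imread(f'pics/{dd}.png');g=cv2.cvtColor(im,cv2.COLOR_BGR2HSV);m=((g[...,0]<22)&(g[...,1]>70)).astype(np.uint8)
    if n[0]=='S': m[:160]=0;m[215:]=0;m[:,:225]=0;m[:,275:]=0
    else: m[:180]=0;m[206:]=0;m[:,:228]=0;m[:,284:]=0
    ys,xs=np.where(m);print(n,len(xs),xs.mean(),ys.mean())
E
```

```text
t: 22.62
tcp_pos: [0.5193, 0.2294, 0.021]
orientation: [-2.301, -2.138, 0.0]
wrist_force: [0.2, 0.3, -0.5]
width: 0.962
t: 23.25
tcp_pos: [0.5185, 0.2291, 0.1723]
orientation: [-2.301, -2.138, 0.002]
wrist_force: [0.5, -0.0, 0.5]
width: 0.995
t: 23.88
tcp_pos: [0.4682, -0.0621, 0.2022]
orientation: [2.3, 2.138, 0.001]
wrist_force: [1.8, 0.4, -0.3]
width: 0.997
t: 24.5
tcp_pos: [0.378, -0.3323, 0.202]
orientation: [2.302, 2.137, 0.0]
wrist_force: [1.0, -0.2, 0.5]
width: 0.991
S0 282 252.56028368794327 185.46453900709218
S10 276 252.02898550724638 186.1485507246377
T0 139 250.81294964028777 193.23741007194243
T10 134 250.38805970149255 193.30597014925374
```

View pics/end.png

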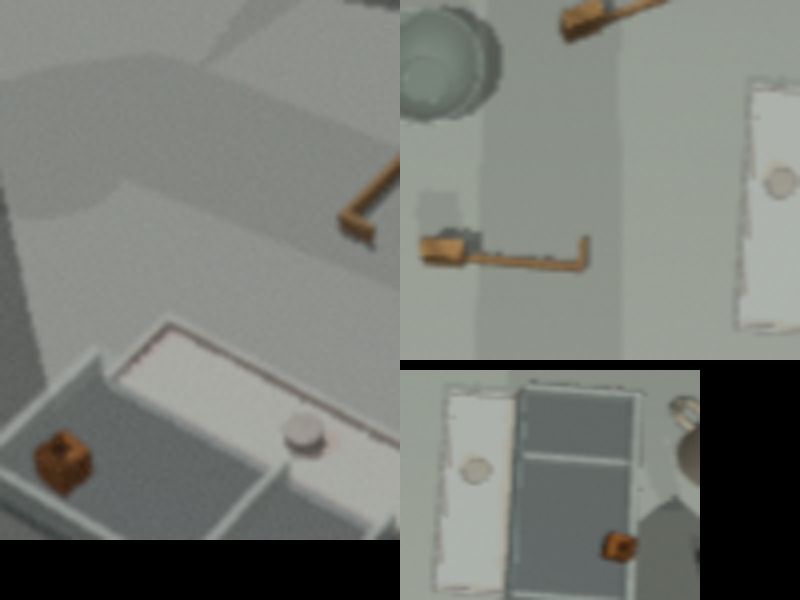

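The cap lies flat in the tray, at (475,470) in the lower-right panel. The probe stands upright at its original spot, centroid within 1 px in both views, and the cube is still on the roof. The arm is clear, so I'll hand in.

```bash
python3 -c "
from h import *
print(manip.finish_job())"
```

```text
the job is handed in; nothing more can be done
None
```

The flashlight's tail cap is in the tray, and the probe is back on the table where it first stood. I handed the job in at about 25 s; it gave no verdict.

**What I did:** I took the probe nearest the base by its grip and slid the hook in at the empty end of the shelf. I swept sideways until the cap came up against the partition, felt at about 2.4 N with the arm starting to lag. Then I eased off about 1 mm, dragged the cap over the edge into the tray, and set the probe down the way up it stood, clear of shelf and tray.

**Last checks:**
- **Cap and shelf:** the last pictures show the cap lying flat in the tray and the space under the shelf empty. The cube is still on the roof.
- **Probe:** it stands upright within about 1 pixel of its first position in both cameras.
- **Forces:** the highest wrist reading at the end of any move was 5.4 N, when the probe touched the table.
- **Other things:** I did not measure the remaining bystanders one by one. The arm never worked close to them, and no contact showed in the force readings.

**Disagreement:** the two cameras first put the shelf centre about 10 mm apart. I settled it using the tray, the given limits on the cap's position, and the hook seen through the roof.

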